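# Gauge a specimen blank against a flip stop

## Task

Flip the hinged stop down onto the gauging fence, then set the aluminium blank flat against the fence and slide it along until its end bears on the tip of the stop's brass screw. Hold it pressed there for a moment, but only gently: the carriage of the stop is lightly clamped and must not be shoved along the fence, and the screw's setting is found by feel. Then flip the stop back up past upright, so that it stays there, leaving the blank just where it was gauged and flush with the fence, and leave the slide box and the dropper bottle alone.

Things in the scene. Friction and masses are not known exactly. Their poses are not given: they have to be found in the camera images.
- fence: Fixed gauging fence: plate x -75..65, y -170..170 mm in its own frame, 6 mm thick, turned up to 0.25 rad, with a low dark steel fence along y: front face (robot side) at x = +20 mm, back at 50, top at z = 20 mm. Origin on the worktop, z up. Frame x points away from the robot.
- carriage: Blue carriage of the stop, 28 x 46 mm, on the fence at frame y = 40..100 mm; axes as the fence's. Origin: on its underside, mid width, at fence x = 35, z = 20 mm. Two hinge ears reach 38 mm above it. Held by friction: it slips along y if pushed with more than about 8 N, and must not be shifted by more than 2 mm.
- flip_leaf (a joint): Hinge of the steel stop leaf, rad. 0: down, level, lying forward towards the robot (lower limit). Grows as the leaf flips up and back; 1.57 upright, 2.0 upper limit. Starts up (1.65 to 1.95). Left beyond 1.6 it stays up by its weight; left well below upright it falls down. Turns easily (0.1 kg, 0.03 N m friction).
- leaf_hinge (a point): Middle of the hinge pin (along fence y), 30 mm above the carriage origin. Leaf down: 22 mm wide blade 19..45 mm in front of the pin, hanging 40 mm below it. A brass screw with a 12 mm tip disc, 30 mm in front of and 20 mm below the pin, sticks out of the blade's -y face (11 mm from mid plane) by 6 to 26 mm: locked, other each run, not reported.
- leaf_knob (a point): Centre of the red knob at the leaf's free end: cylinder along fence y, 16 mm long, 16 mm diameter, on a neck 9 mm wide. Leaf down it is 80 mm in front of (fence -x) and 12 mm above the hinge pin; it moves on a circle of 81 mm about the pin. Pinched by its flat ends it turns between the fingers.
- blank_center (a point): Centre of the loose aluminium blank, a bar 28 (x) x 100 (y) x 40 (z) mm, about 0.28 kg, dark line round its middle. Starts on the plate near its -y end, 26 to 44 mm short of touching the fence, turned up to 0.15 rad. Flush with the fence its centre is at fence x = 6, z = 26 mm; it stands 26 mm above the fence's top, so it can be held across x there.
- blank_end (a point): Centre of the blank's +y end face, 50 mm from its centre: the end that is to bear on the screw tip.
- slide_box: Bystander: blue slide box 91 x 95 x 34 mm, on the right; origin at the centre of its underside. Leave alone.
- dropper_white: Bystander: small white dropper bottle, 29 mm across, 60 mm high, on the right; origin at the centre of its underside. Leave alone.
Things that resemble listed ones, but are neither listed nor needed, are in the scene too. Of the things shaped like the part that bears blank_center, the aluminium one is meant.

How it is judged:
By the outcome, as a careful person would: the job done as asked, in the order asked, and still so for the second after the job is handed in, with the robot touching nothing.
It also fails if it takes over 67 s, if anything falls off the work surface, if the arm or the gripper's body presses on something with over 40 N, if the wrist force passes 120 N, or if a joint passes its speed limit or range.

## Robot

A 7-joint arm with a two-finger parallel gripper is mounted at the origin on a cart in front of the work surface, level with it; the furniture and walls round the work are solid. World frame = base frame: x ahead of the robot, y to its left, z up, the work surface at z = 0. Lengths are in m, angles in degrees, forces in N, time in s.
With the tool pointing down it reaches from about 0.425 to 0.95 m from the base axis. Payload 4.7 kg.
Tool frame: the origin (TCP) lies at the very end of the fingers, on their centre line; the grasp point (between the pads) lies 19 mm behind it; z points along the fingers, y is the line along which they close (so a half turn about z gives the same grasp; the last joint's range is limited). The gripper opens to 85 mm and grips with 20 to 120 N. Pads are 22 mm wide; open, the fingers measure 114 mm over their backs; the gripper's body (76 mm by 85 mm) begins 54 mm behind the grasp point. The pads swing forward as they close: fully open they stand 13 mm farther back than shut.
Start: joints at [64.693, 26.849, -2.785, 87.806, 1.381, 65.374, -4.715], TCP at [0.271, -0.618, 0.231] pointing down, gripper open.
Joint ranges: [-148.3, 148.3], [-19.14, 114.17], [-79.39, 73.82], [5.75, 140.21], [-59.74, 239.74], [12.07, 113.84], [-152.46, 152.46]. Speed limits (degrees/s): [147.25, 147.25, 180, 180, 180, 180, 180].

## Interface

Orientations are given as [roll, pitch, yaw] about the fixed x, y, z axes, in that order (R = Rz(yaw) Ry(pitch) Rx(roll)).
In Python, from rig import arm gives the robot as it stands.
- The arm moves only by the tool send_rows, never from a script. Its argument "series" is a list of rows, each a list of 6 numbers: the shift along the world's x, y, z as a fraction of full scale, then the turn, a rotation vector about the world's x, y, z as a fraction of full scale. In form: [[dx, dy, dz, rx, ry, rz], ...]. A call has 1 to 20 rows; each row is the pose to reach, as a shift and turn from the pose commanded when the call began; what a row does not reach only later rows make up. Full scale, the value 1, is 1 m for a shift and 90 degrees for a turn. A row lasts 1/10 s, in which the tool goes at most 50 mm and 8.59 degrees, less where a joint would pass 70% of its speed; a pose out of reach is approached as far as the arm can. A call with a number of a shift or a turn outside -1 to 1 is refused whole. A call with a gripper value outside its range is refused whole. "claw" is the closure, from -1 (fully open) to 1 (shut), so that 0 is half open, set as the call begins (left out, the last holds). The fingers move at their own pace and stop on an object; "grip_force" is the grip in N (left out, the last holds). Time passes only in rows, so rows that repeat a pose let the fingers close. It gives the time, the measured TCP pose, the force, the opening and the grip force at its end, in the units of the state.
- arm.sense(): the state, without advancing time (a new reading comes with each control period).
- arm.read_camera(name): name is "scene" or "top" or "wrist"; returns the picture (384x512x3 uint8, red, green, blue); there is no depth.
- arm.get_calibration(name): a dict with "fov_y" (degrees; the focal length in pixels is half the picture's height over the tangent of half this angle, whatever the lens; pixels are square), "cx", "cy" (the principal point, pixels), "extrinsics" (4x4, takes a point from camera to world coordinates); the wrist camera has in their place "mount" (4x4, takes a point from camera to tool coordinates, whose origin is the TCP and whose axes are the flange's). Camera axes: x right, y up, looking along -z (the intrinsics and any distortion apply to the point x, -y, -z); pixel columns grow to the right and rows downward; lengths in m; the calibration is good to about 2 mm. A picture is of the moment at which its call begins: read the wrist's pose just before it. get_calibration takes no time and is no camera call.
- arm.finish_job(): hands the job in; it is judged then, once.
The state is a dict: "t": time; "joint_pos": joint angles; "dq": joint speeds; "joint_torque": joint torques, N m; "tool_pos": TCP position; "orientation": TCP orientation; "force": force on the tool from outside, world axes, zero at the start; "wrist_torque": the same for the moment, N m; "grip_width": finger opening in m; "gripper_force": force on a finger pad.
Only numpy, scipy, OpenCV 4.12 (cv2) and the standard library are available. Lean on these libraries where they do the work, as an engineer would, in place of code of your own. Each camera call takes 0.05 s, during which the arm holds its last target. There are 200 camera calls.

## Working session

There is one attempt and no reset: what is moved stays moved. The work goes in short steps, Python scripts to look and compute and a tool call to move; the robot and the scene stay as the last step left them, time stands still between calls to the robot, and variables do not carry over. Pictures are saved under pics/ and viewed, at most 10 in all, crops included, and the job is handed in when it is done.

Besides the shell and the picture viewer there is one more tool, called after ">>>" by a JSON object that holds its "op" and its "data", one argument or row to a line. send_rows: Moves the arm, as the interface text tells. Shift numbers are shares of 1 m and turn numbers shares of 90 degrees, none past 1 either way. Its arguments: {"type":"object","properties":{"series":{"type":"array","items":{"type":"array","items":{"type":"number"}}},"claw":{"type":"number"},"grip_force":{"type":"number"}},"required":["series"]}

```bash
ls; mkdir -p pics; python3 - <<'E'
from rig import arm
import cv2
s=arm.sense(); print({k:s[k] for k in('t','tool_pos','orientation','grip_width','force')})
for n in('scene','top'):
    im=arm.read_camera(n); cv2.imwrite(f'pics/{n}0.png',cv2.cvtColor(im,cv2.COLOR_RGB2BGR)); print(n,arm.get_calibration(n))
print(arm.get_calibration('wrist'))
E
```

```text
pics
{'t': 0.0, 'tool_pos': array([ 0.27057676, -0.61775192,  0.23024229]), 'orientation': array([-1.79886606e+02,  2.99426682e-03,  2.36530896e+01]), 'grip_width': 0.08533538500900509, 'force': array([ 0.08305537, -0.09862266,  0.1239455 ])}
scene {'fov_y': 46.50046990071777, 'cx': 256.2656966299934, 'cy': 191.23301092376332, 'extrinsics': array([[ 0.06296502,  0.4747611 , -0.8778595 , -0.63717996],
       [-0.99801499,  0.02888047, -0.05596421, -0.2464642 ],
       [-0.00121664,  0.87964073,  0.47563716,  0.68266214],
       [ 0.        ,  0.        ,  0.        ,  1.        ]])}
top {'fov_y': 46.02737426485356, 'cx': 254.86253462726668, 'cy': 196.68424022649378, 'extrinsics': array([[ 0.02871763,  0.99814811, -0.05362498,  0.45291683],
       [-0.99956913,  0.02900152,  0.00452321, -0.15192646],
       [ 0.00607004,  0.05347198,  0.9985509 ,  1.53131308],
       [ 0.        ,  0.        ,  0.        ,  1.        ]])}
{'fov_y': 62.484618126432, 'cx': 253.79174576338573, 'cy': 191.69157180410795, 'mount': array([[ 1.02877552e-03,  9.52809323e-01,  3.03567680e-01,
         7.77275694e-02],
       [ 9.99999363e-01, -1.12146750e-03,  1.31008097e-04,
         1.04750111e-03],
       [ 4.65267025e-04,  3.03567352e-01, -9.52809869e-01,
        -1.41574406e-01],
       [ 0.00000000e+00,  0.00000000e+00,  0.00000000e+00,
         1.00000000e+00]])}
```

View pics/scene0.png

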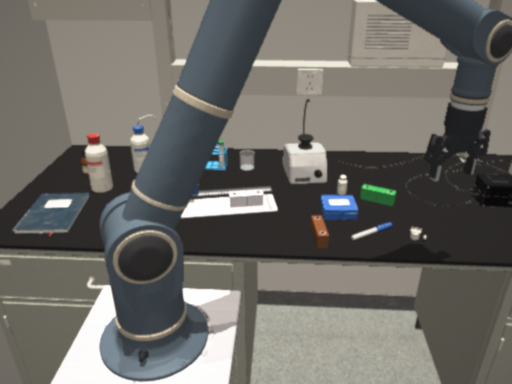

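View pics/top0.png

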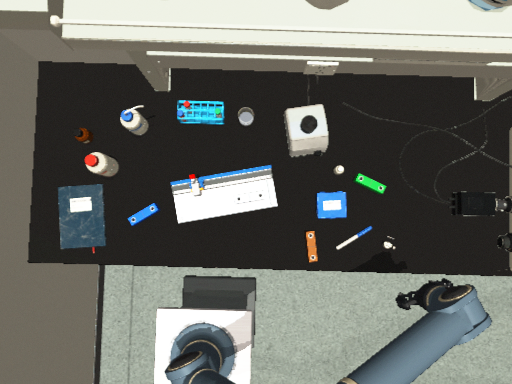

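The top view shows the fence plate at about (172–277, 165–222), the red knob of the stop at about (194, 177), the blue box at (332, 205) and the white dropper at (339, 170). I'll enlarge both views of the fence.

```bash
python3 - <<'E'
import cv2,numpy as np
a=cv2.imread('pics/top0.png')[155:230,160:290]; b=cv2.imread('pics/scene0.png')[150:225,150:290]
a=cv2.resize(a,(780,450),interpolation=cv2.INTER_CUBIC);cv2.imwrite('pics/ca.png',a)
E
```

```text
(no output)
```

View pics/ca.png

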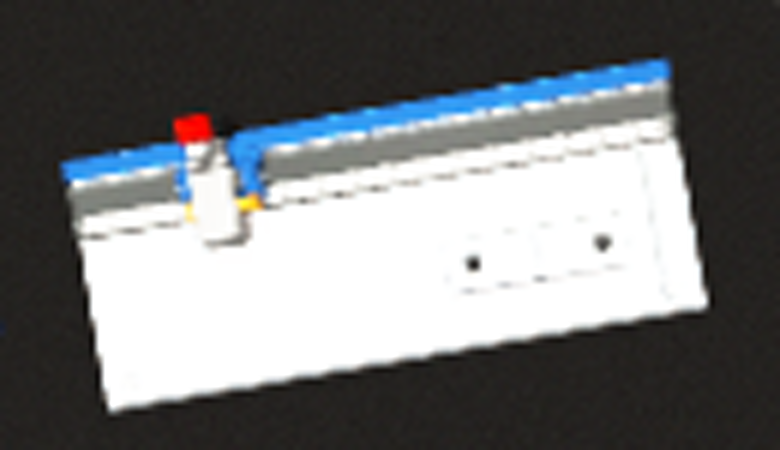

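The blank lies at crop (450–630, 222–292) with holes at (473, 263) and (602, 243). The plate's front corners are at (108, 410) and (708, 305), and the screw points right, to about (262, 202).

```bash
cat > h.py <<'E'
import numpy as np,cv2
from rig import arm
from scipy.spatial.transform import Rotation as R
def cam(name,s=None):
    c=arm.get_calibration(name)
    if name=='wrist':
        T=np.eye(4);T[:3,:3]=R.from_euler('xyz',s['orientation'],degrees=True).as_matrix();T[:3,3]=s['tool_pos'];E=T@c['mount']
    else: E=c['extrinsics']
    return 192/np.tan(np.radians(c['fov_y']/2)),c['cx'],c['cy'],E
def ray(C,u,v):
    f,cx,cy,E=C; return E[:3,3],E[:3,:3]@np.array([(u-cx)/f,-(v-cy)/f,-1])
def onz(C,u,v,z):
    o,d=ray(C,u,v); return o+d*(z-o[2])/d[2]
def proj(C,p):
    f,cx,cy,E=C; q=E[:3,:3].T@(np.asarray(p)-E[:3,3]); return np.array([cx-f*q[0]/q[2],cy+f*q[1]/q[2]])
E
python3 - <<'E'
from h import *
C=cam('top'); g=lambda x,y,z:onz(C,160+x/6,155+y/6,z)
l,r=g(108,410,.006),g(708,305,.006); print(l,r,np.linalg.norm(l-r))
ey=(l-r)[:2]/np.linalg.norm((l-r)[:2]); ex=np.array([ey[1],-ey[0]]); print(np.degrees(np.arctan2(ex[1],ex[0])))
O=(l+r)[:2]/2+ex*.075; print('fence',O)
fr=lambda p:np.round(1000*np.array([(p[:2]-O)@ex,(p[:2]-O)@ey]),1)
for n,x,y,z in[('h1',473,263,.046),('h2',602,243,.046),('b1',450,255,.046),('knob',193,130,.13),('bladeR',240,240,.08),('screw tip',262,202,.08),('blue b',668,62,.02),('blue a',62,165,.02)]: p=g(x,y,z);print(n,p,fr(p))
E
```

```text
[0.4375469  0.09713903 0.006     ] [ 0.5061743  -0.23782102  0.006     ] 0.3419180597779165
11.578655951316938
fence [ 0.54533436 -0.05528752]
h1 [ 0.52407517 -0.10615682  0.046     ] [-31.  -45.6]
h2 [ 0.53710705 -0.17654178  0.046     ] [ -32.4 -117.1]
b1 [ 0.52809849 -0.09342046  0.046     ] [-24.5 -33.9]
knob [0.58481435 0.03838009 0.13      ] [57.5 83.8]
bladeR [0.53115384 0.01789201 0.08      ] [ 0.8 74.5]
screw tip [0.55188664 0.00683091 0.08      ] [18.9 59.5]
blue b [ 0.64118084 -0.21108613  0.02      ] [  62.6 -171.9]
blue a [0.5734212  0.12566239 0.02      ] [ 63.8 171.6]
```

The measured points agree with the given sizes: plate length 342 mm, and a blank-to-fence gap of about 38 mm. Next I move above the fence for a wrist view, with the tool y along fence x (yaw about 101.6).

>>> {"op": "send_rows", "data": {
  "series": [
    [0.27,0.54,0.05,0,0,0.866],
    [0.27,0.54,0.05,0,0,0.866],
    [0.27,0.54,0.05,0,0,0.866],
    [0.27,0.54,0.05,0,0,0.866],
    [0.27,0.54,0.05,0,0,0.866],
    [0.27,0.54,0.05,0,0,0.866],
    [0.27,0.54,0.05,0,0,0.866],
    [0.27,0.54,0.05,0,0,0.866],
    [0.27,0.54,0.05,0,0,0.866],
    [0.27,0.54,0.05,0,0,0.866],
    [0.27,0.54,0.05,0,0,0.866],
    [0.27,0.54,0.05,0,0,0.866],
    [0.27,0.54,0.05,0,0,0.866],
    [0.27,0.54,0.05,0,0,0.866],
    [0.27,0.54,0.05,0,0,0.866],
    [0.27,0.54,0.05,0,0,0.866]
  ],
  "claw": 1,
  "grip_force": 20
}}

```text
t: 1.7
tool_pos: [0.5401, -0.0805, 0.2809]
orientation: [-179.9, 0.0, 101.4]
force: [0.1, -0.2, 0.4]
grip_width: -0.0002
gripper_force: 0.0
```

```bash
python3 - <<'E'
from h import *
s=arm.sense(); im=arm.read_camera('wrist'); cv2.imwrite('pics/w1.png',im[:,:,::-1])
cv2.imwrite('pics/w1b.png',cv2.resize(im[:,:,::-1],(780,585),interpolation=cv2.INTER_CUBIC))
print(s['t'],s['tool_pos'],s['orientation'],s['joint_pos'],s['grip_width'])
np.savez('w1.npz',tool_pos=s['tool_pos'],orientation=s['orientation'])
E
```

```text
1.7 [ 0.54009987 -0.08049298  0.28085174] [-1.79928310e+02  3.07473540e-02  1.01401174e+02] [ 31.03929471  15.35041018 -32.91593995 100.3674735    9.03918472
  66.9798736    6.89747861] -0.00020882355576400154
```

View pics/w1b.png

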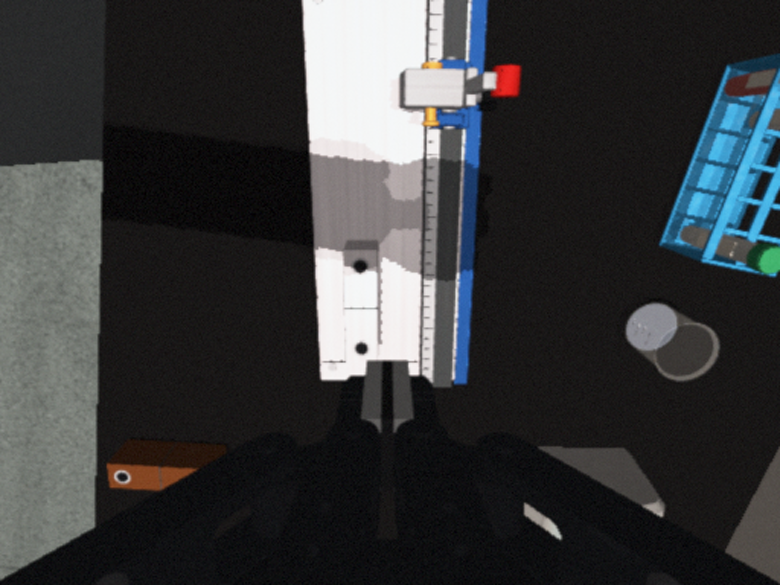

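The wrist view shows the blank top at (345–380, 242–~362) with its middle line at row 308, and the plate's end corner at (320, 382). The knob is at (508, 81), the blade at (403–467, 68–108) and the screw tip at about (431, 124).

```bash
cat >> h.py <<'E'
k=780/512
def frame(l,r):
    ey=(l-r)[:2]/np.linalg.norm((l-r)[:2]); ex=np.array([ey[1],-ey[0]]); return ex,ey
E
python3 - <<'E'
from h import *
s=dict(np.load('w1.npz')); C=cam('wrist',s); g=lambda u,v,z:onz(C,(u+.5)/k-.5,(v+.5)/k-.5,z)
# plate front edge, by row scan in original image
im=cv2.imread('pics/w1.png').astype(int).sum(2)
pts=[]
for v in list(range(5,85,8))+list(range(175,240,8)):
    row=im[v]; u=next(u for u in range(150,260) if row[u]>380); 
    a,b=row[u-1],row[u]; uu=u-1+ (380-a)/(b-a) ; pts.append(onz(C,uu,v,.006))
pts=np.array(pts); vx,vy,x0,y0=cv2.fitLine(pts[:,:2].astype(np.float32),cv2.DIST_HUBER,0,.01,.01).ravel()
ey=np.array([vx,vy])*np.sign(vy); ex=np.array([ey[1],-ey[0]]); print('fence yaw',np.degrees(np.arctan2(ex[1],ex[0])))
c=g(320,381,.006)[:2]; P=np.array([x0,y0]); c=P+ey*((c-P)@ey)
O=c+ex*.075+ey*.170; print('O',O, 'topcam O .5453 -.0553')
fr=lambda p:np.round(1000*np.array([(p[:2]-O)@ex,(p[:2]-O)@ey]),1)
for n,u,v,z in[('endL',345,242,.046),('endR',380,242,.046),('h1',360,265,.046),('h2',361,348,.046),('mid',344,308,.046),('midR',380,308,.046),('knob',508,81,.125),('screwtip',431,124,.095),('earback',452,126,.058),('earfar',452,60,.058),('strip',425,330,.006),('strip20',425,330,.02),('dark',440,330,.02),('darkback',462,330,.02)]:
    p=g(u,v,z);print(n,p.round(4),fr(p))
# knob red centroid in top+wrist for triangulation
for nm,f in(('top','pics/top0.png'),('w','pics/w1.png')):
    h=cv2.cvtColor(cv2.imread(f),cv2.COLOR_BGR2HSV); m=((h[...,0]<6)|(h[...,0]>174))&(h[...,1]>180)&(h[...,2]>90); v,u=np.nonzero(m)
    q=((u>180)&(u<205)&(v>165)&(v<190)) if nm=='top' else ((u>315)&(u<350)&(v<75)); 
    print(nm,u[q].mean(),v[q].mean(),q.sum(),u[q].min(),u[q].max(),v[q].min(),v[q].max())
    o,d=ray(cam('top') if nm=='top' else C,u[q].mean(),v[q].mean())
    if nm=='top': o1,d1=o,d
A=np.c_[d1,-d]; t=np.linalg.lstsq(A,o-o1,rcond=None)[0]; p1,p2=o1+t[0]*d1,o+t[1]*d; print('knob tri',p1,p2,fr((p1+p2)/2))
np.savez('f.npz',O=O,ex=ex,ey=ey)
E
```

```text
fence yaw 11.596347
O [ 0.54528503 -0.0542049 ] topcam O .5453 -.0553
endL [ 0.5077 -0.0883  0.046 ] [-43.7 -25.9]
endR [ 0.5349 -0.0828  0.046 ] [-15.9 -25.9]
h1 [ 0.5228 -0.1045  0.046 ] [-32.2 -44.7]
h2 [ 0.5368 -0.1758  0.046 ] [ -32.7 -117.5]
mid [ 0.5165 -0.1432  0.046 ] [-46.1 -81.4]
midR [ 0.5457 -0.1372  0.046 ] [-16.3 -81.4]
knob [0.5861 0.039  0.125 ] [58.7 83.1]
screwtip [0.5508 0.0092 0.095 ] [18.1 61. ]
earback [0.5686 0.0125 0.058 ] [36.3 60.6]
earfar [0.5584 0.0542 0.058 ] [ 34.6 103.5]
strip [ 0.593  -0.1642  0.006 ] [  24.6 -117.3]
strip20 [ 0.5907 -0.1588  0.02  ] [  23.5 -111.6]
dark [ 0.6039 -0.1561  0.02  ] [  36.9 -111.6]
darkback [ 0.6232 -0.1522  0.02  ] [  56.7 -111.7]
top 191.78571428571428 175.89285714285714 28 189 195 174 178
w 332.74202898550726 52.70144927536232 345 322 341 42 63
knob tri [0.5896507  0.04315618 0.10435713] [0.58976254 0.04222625 0.10424071] [63. 86.]
```

>>> {"op": "send_rows", "data": {
  "series": [
    [0.082,0.126,0,0,0,0.002],
    [0.082,0.126,0,0,0,0.002],
    [0.082,0.126,0,0,0,0.002],
    [0.082,0.126,0,0,0,0.002],
    [0.082,0.126,-0.05,0,0,0.002],
    [0.082,0.126,-0.1,0,0,0.002],
    [0.082,0.126,-0.14,0,0,0.002],
    [0.082,0.126,-0.163,0,0,0.002],
    [0.082,0.126,-0.163,0,0,0.002]
  ]
}}

```text
t: 2.65
tool_pos: [0.6199, 0.045, 0.1143]
orientation: [-179.5, -0.0, 101.6]
force: [-0.5, 0.2, 0.4]
grip_width: -0.0005
gripper_force: 0.0
```

>>> {"op": "send_rows", "data": {
  "series": [
    [-0.015,-0.003,0,0,0,0],
    [-0.029,-0.006,0,0,0,0],
    [-0.039,-0.008,0,0,0,0],
    [-0.049,-0.01,0,0,0,0],
    [-0.059,-0.012,-0.002,0,0,0],
    [-0.069,-0.014,-0.004,0,0,0],
    [-0.078,-0.016,-0.006,0,0,0],
    [-0.088,-0.018,-0.009,0,0,0],
    [-0.103,-0.021,-0.013,0,0,0],
    [-0.103,-0.021,-0.013,0,0,0],
    [-0.103,-0.021,-0.013,0,0,0]
  ]
}}

```text
t: 3.75
tool_pos: [0.52, 0.0267, 0.1054]
orientation: [180.0, -0.0, 101.8]
force: [0.5, 0.3, 0.1]
grip_width: 0.0002
gripper_force: 0.0
```

```bash
python3 - <<'E'
from h import *
s=arm.sense(); im=arm.read_camera('wrist'); t=arm.read_camera('scene')
a=cv2.resize(im,(512,384)); b=cv2.resize(t[150:225,150:290],(288,384//2),interpolation=cv2.INTER_CUBIC)
o=np.zeros((384,800,3),np.uint8); o[:,:512]=a; o[:192,512:]=b; cv2.imwrite('pics/w2.png',o[:,:,::-1])
print(s['t'],s['tool_pos'],s['force'])
E
```

```text
3.75 [0.51999305 0.02669139 0.10536773] [0.47299982 0.31571074 0.14874175]
```

View pics/w2.png

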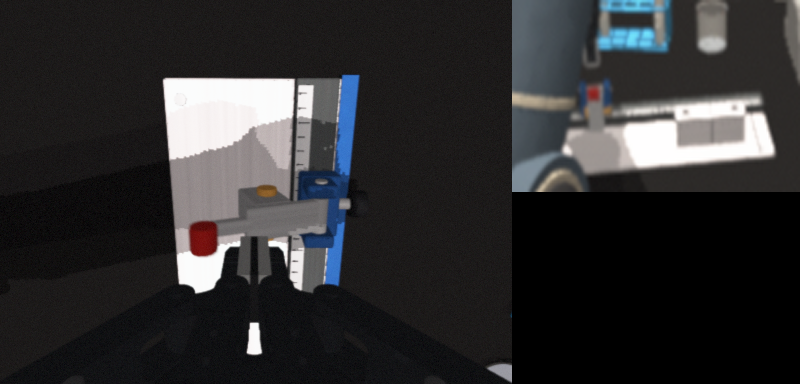

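The leaf lies forward: knob at (203, 238), brass screw end at (266, 190), carriage at (318, 208). I'll check the knob against the fully-down geometry.

```bash
cat >> h.py <<'E'
def fence():
    d=np.load('f.npz'); O,ex,ey=d['O'],d['ex'],d['ey']
    fr=lambda p:np.round(1000*np.array([(p[:2]-O)@ex,(p[:2]-O)@ey]),1)
    W=lambda x,y:O+ex*x/1e3+ey*y/1e3
    return fr,W
E
python3 - <<'E'
from h import *
fr,W=fence(); s=arm.sense(); C=cam('wrist',s)
for n,u,v,z in[('knob',203,238,.062),('screwL?',266,190,.03),('ear',301,173,.058),('ear',332,246,.058),('fencefront',295,120,.02),('fencefront',297,280,.02),('white',300,120,.02),('plate',165,85,.006),('plate',178,285,.006)]:
    print(n,fr(onz(C,u,v,z)))
print('tcp',fr(s['tool_pos']))
E
```

```text
knob [-39.9  70.8]
screwL? [ 1.4 93.3]
ear [ 21.6 113.1]
ear [44.7 63.3]
fencefront [ 21.4 141.8]
fencefront [28.7 12.5]
white [ 25.  141.8]
plate [-71.7 165. ]
plate [-73.8  -2.2]
tcp [-7.7 84.4]
```

The knob reads slightly high, so the leaf may still have been falling. I'll move to the blank (over its centre, opening the gripper) and recheck from there.

```bash
python3 - <<'E'
from h import *
fr,W=fence(); p=arm.sense()['tool_pos']
for n,q in(('blank',W(-31.5,-81.4)),('look',W(-20,-60))): print(n,q-p[:2])
E
```

```text
blank [ 0.01004984 -0.16721515]
look [ 0.01701337 -0.14394028]
```

>>> {"op": "send_rows", "data": {
  "series": [
    [0,0,0.05,0,0,0],
    [0,0,0.1,0,0,0],
    [0.01,-0.05,0.15,0,0,0],
    [0.01,-0.09,0.15,0,0,-0.003],
    [0.01,-0.09,0.15,0,0,-0.003]
  ],
  "claw": -1
}}

```text
t: 4.35
tool_pos: [0.532, -0.0702, 0.2578]
orientation: [179.7, 0.3, 101.0]
force: [-0.6, -0.8, -0.7]
grip_width: 0.0719
gripper_force: 0.0
```

```bash
python3 - <<'E'
from h import *
s=arm.sense(); im=arm.read_camera('wrist'); np.savez('w3.npz',tool_pos=s['tool_pos'],orientation=s['orientation'])
cv2.imwrite('pics/w3.png',cv2.resize(im[:,:,::-1],(780,585),interpolation=cv2.INTER_CUBIC))
print(s['t'],s['tool_pos'],s['grip_width'])
E
```

```text
4.35 [ 0.53196853 -0.07016357  0.25781896] 0.07186209583744553
```

View pics/w3.png

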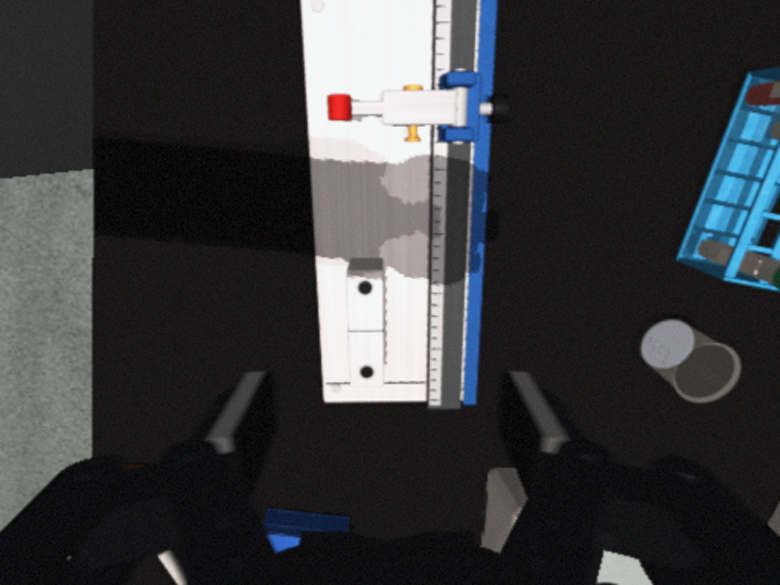

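Leaf is down: knob (339, 107), screw tip (412, 140), carriage ears (440–478, 70–142). The blank's top runs (347–384, 272–~388) with its middle line at row 330, and its lit end face spans rows 260–275.

```bash
python3 - <<'E'
from h import *
fr,W=fence(); s=dict(np.load('w3.npz')); C=cam('wrist',s); g=lambda u,v,z:onz(C,(u+.5)/k-.5,(v+.5)/k-.5,z)
for n,u,v,z in[('knob',339,107,.062),('knobtop',339,119.5,.062),('screwtip',412,140,.03),('ear',439,141,.058),('ear',478,70,.058),('bladeR',395,122,.055),('bladeR',395,91,.055),('fencefront',434,200,.02),('fencefront',430,380,.02),('mid',347,330,.046),('midR',384,330,.046),('h1',365,288,.046),('h2',366.5,372,.046),('endtopL',348,272,.046),('endtopR',384,273,.046),('plate',323.5,402,.006),('plate',303,40,.006)]:
    print(n,fr(g(u,v,z)))
p=arm.sense()['tool_pos']; print('tcp',fr(p))
E
```

```text
knob [-45.5  83. ]
knobtop [-45.8  75.3]
screwtip [ 4.  61.8]
ear [20.8 61.1]
ear [ 45.  104.7]
bladeR [-8.8 73.6]
bladeR [-8.7 92.9]
fencefront [21.9 17. ]
fencefront [  21.5 -139.3]
mid [-47.3 -80.6]
midR [-18.1 -80.9]
h1 [-32.2 -46. ]
h2 [ -32.7 -117.5]
endtopL [-44.8 -33.1]
endtopR [-17.5 -34.2]
plate [ -75.1 -168.4]
plate [-75.  132.3]
tcp [-16.6 -11.1]
```

>>> {"op": "send_rows", "data": {
  "series": [
    [0,-0.045,0,0,0,0.001],
    [0,-0.0775,-0.03,0,0,0.001],
    [0,-0.0775,-0.08,0,0,0.001],
    [0,-0.0775,-0.13,0,0,0.001],
    [0,-0.0775,-0.17,0,0,0.001],
    [0,-0.0775,-0.2,0,0,0.001],
    [0,-0.0775,-0.22,0,0,0.001],
    [0,-0.0775,-0.229,0,0,0.001],
    [0,-0.0775,-0.229,0,0,0.001],
    [0,-0.0775,-0.229,0,0,0.001]
  ]
}}

```text
t: 5.4
tool_pos: [0.5307, -0.1402, 0.027]
orientation: [179.9, 0.0, 101.6]
force: [0.7, -0.2, 0.5]
grip_width: 0.0854
gripper_force: 0.0
```

>>> {"op": "send_rows", "data": {
  "series": [
    [0,0,0,0,0,0],
    [0,0,0,0,0,0],
    [0,0,0,0,0,0],
    [0,0,0,0,0,0],
    [0,0,0,0,0,0],
    [0,0,0,0,0,0],
    [0,0,0,0,0,0],
    [0,0,0,0,0,0],
    [0,0,0,0,0,0],
    [0,0,0,0,0,0]
  ],
  "claw": 1,
  "grip_force": 20
}}

```text
t: 6.4
tool_pos: [0.5299, -0.141, 0.0268]
orientation: [180.0, 0.0, 101.6]
force: [-1.6, -0.7, 6.5]
grip_width: 0.0274
gripper_force: 23.5
```

>>> {"op": "send_rows", "data": {
  "series": [
    [0.01,0.002,0.001,0,0,0],
    [0.02,0.004,0.001,0,0,0],
    [0.03,0.006,0.001,0,0,0],
    [0.0343,0.007,0.001,0,0,0],
    [0.0343,0.007,0.001,0,0,0],
    [0.0343,0.007,0.001,0,0,0]
  ]
}}

```text
t: 7.0
tool_pos: [0.5639, -0.1336, 0.0269]
orientation: [-180.0, -0.0, 101.6]
force: [-0.1, -1.1, -3.1]
grip_width: 0.0272
gripper_force: 22.4
```

>>> {"op": "send_rows", "data": {
  "series": [
    [0.001,0.0002,0,0,0,0],
    [0.002,0.0004,0,0,0,0],
    [0.003,0.0006,0,0,0,0],
    [0.003,0.0006,0,0,0,0]
  ]
}}

```text
t: 7.4
tool_pos: [0.5671, -0.1333, 0.0273]
orientation: [-180.0, -0.0, 101.6]
force: [-0.1, 0.0, -2.4]
grip_width: 0.0272
gripper_force: 22.4
```

>>> {"op": "send_rows", "data": {
  "series": [
    [0.001,0.0002,-0.0005,0,0,0],
    [0.001,0.0002,-0.0005,0,0,0]
  ]
}}

```text
t: 7.6
tool_pos: [0.5672, -0.1333, 0.0269]
orientation: [-179.9, 0.0, 101.6]
force: [-2.5, -0.9, 1.9]
grip_width: 0.0274
gripper_force: 22.9
```

>>> {"op": "send_rows", "data": {
  "series": [
    [0.001,0.0002,0,0,0,0],
    [0.001,0.0002,0,0,0,0]
  ]
}}

```text
t: 7.8
tool_pos: [0.5673, -0.1333, 0.0269]
orientation: [-179.8, 0.0, 101.6]
force: [-6.9, -0.5, 4.7]
grip_width: 0.0277
gripper_force: 23.3
```

>>> {"op": "send_rows", "data": {
  "series": [
    [0.001,0.0002,0,0,0,0],
    [0.001,0.0002,0,0,0,0]
  ]
}}

```text
t: 8.0
tool_pos: [0.5673, -0.1332, 0.0269]
orientation: [-179.6, 0.0, 101.6]
force: [-8.0, -0.7, 7.8]
grip_width: 0.0275
gripper_force: 23.6
```

>>> {"op": "send_rows", "data": {
  "series": [
    [-0.0012,-0.0002,0.0005,0,0,0],
    [-0.0032,0.0096,0.0005,0,0,0],
    [-0.0052,0.0194,0.0005,0,0,0],
    [-0.0072,0.0292,0.0005,0,0,0],
    [-0.0092,0.039,0.0005,0,0,0],
    [-0.0112,0.0488,0.0005,0,0,0],
    [-0.0132,0.0585,0.0005,0,0,0],
    [-0.0153,0.0683,0.0005,0,0,0],
    [-0.0173,0.0781,0.0005,0,0,0],
    [-0.0177,0.08,0.0005,0,0,0],
    [-0.0177,0.08,0.0005,0,0,0],
    [-0.0177,0.08,0.0005,0,0,0]
  ]
}}

```text
t: 9.2
tool_pos: [0.5509, -0.0527, 0.0269]
orientation: [-179.8, -0.0, 101.6]
force: [-5.4, -0.4, 0.1]
grip_width: 0.0275
gripper_force: 22.8
```

```bash
python3 - <<'E'
from h import *
fr,W=fence(); s=arm.sense(); im=arm.read_camera('wrist'); C=cam('wrist',s); np.savez('w4.npz',tool_pos=s['tool_pos'],orientation=s['orientation'])
cv2.imwrite('pics/w4.png',cv2.resize(im[:,:,::-1],(780,585),interpolation=cv2.INTER_CUBIC))
print(s['t'],fr(s['tool_pos']),s['force'],s['wrist_torque'])
E
```

```text
9.2 [5.8 0.3] [-5.40482464 -0.39938867  0.14274765] [-0.27319605  1.19411494  0.18899979]
```

View pics/w4.png

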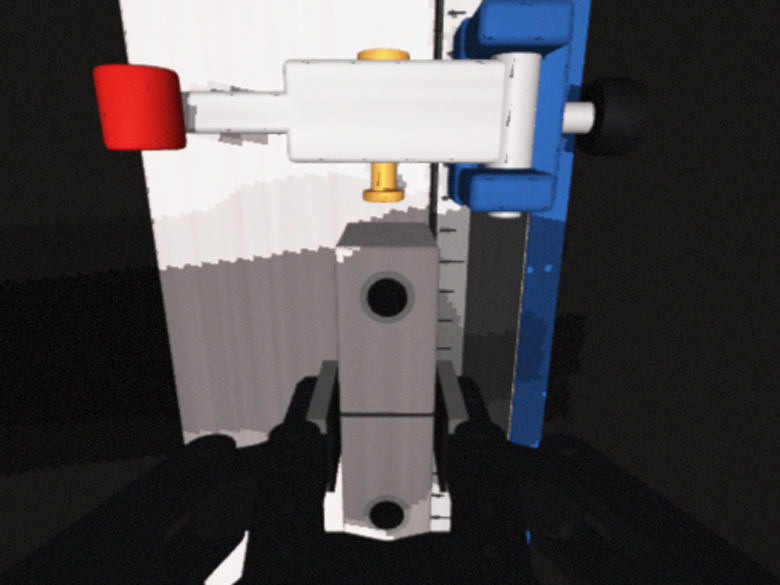

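The view shows the screw tip disc's near edge at row ~201 (column 383) and the blank's end face, top edge at row 247 and bottom at 224. The gap still has to be closed.

```bash
python3 - <<'E'
from h import *
fr,W=fence(); s=dict(np.load('w4.npz')); C=cam('wrist',s); g=lambda u,v,z:onz(C,(u+.5)/k-.5,(v+.5)/k-.5,z)
for n,u,v,z in[('tip z24',383,201,.024),('tip z30',383,201,.03),('tip z36',383,196,.036),('end top',385,247,.046),('end bot',387,224,.006),('midline',385,414,.046),('edge L',338,300,.046),('edgeR',437,300,.046),('fence',436,215,.02),('ear',505,210,.055),('bladeN',300,160,.055),('bladeF',300,60,.055),('h',387,297,.046),('h',387,515,.046)]: print(n,fr(g(u,v,z)))
E
```

```text
tip z24 [ 5.  59.4]
tip z30 [ 5.  60.1]
tip z36 [ 5.1 62.2]
end top [ 5.7 50.2]
end bot [ 6.1 49.5]
midline [5.7 0.9]
edge L [-6.9 35.7]
edgeR [19.7 35.8]
fence [21.2 54.7]
ear [33.9 61.1]
bladeN [-13.5  72.3]
bladeF [-12.4  93. ]
h [ 6.3 36.6]
h [  6.4 -35. ]
```

>>> {"op": "send_rows", "data": {
  "series": [
    [-0.0011,0.0015,0,0,0,0],
    [-0.0015,0.0033,0,0,0,0],
    [-0.0019,0.0051,0,0,0,0],
    [-0.0022,0.0067,0,0,0,0],
    [-0.0022,0.0067,0,0,0,0]
  ]
}}

```text
t: 9.75
tool_pos: [0.5494, -0.0458, 0.027]
orientation: [-179.9, -0.0, 101.6]
force: [-4.4, -1.9, -2.6]
grip_width: 0.0275
gripper_force: 22.3
```

>>> {"op": "send_rows", "data": {
  "series": [
    [-0.0002,0.001,0,0,0,0],
    [-0.0002,0.001,0,0,0,0]
  ]
}}

```text
t: 9.95
tool_pos: [0.5493, -0.0451, 0.027]
orientation: [-179.9, 0.0, 101.6]
force: [-4.6, -2.7, -2.2]
grip_width: 0.0273
gripper_force: 22.3
```

>>> {"op": "send_rows", "data": {
  "series": [
    [-0.0002,0.001,0,0,0,0],
    [-0.0002,0.001,0,0,0,0]
  ]
}}

```text
t: 10.15
tool_pos: [0.5491, -0.0441, 0.027]
orientation: [-179.9, 0.0, 101.6]
force: [-4.6, -3.0, -3.3]
grip_width: 0.0275
gripper_force: 22.4
```

>>> {"op": "send_rows", "data": {
  "series": [
    [-0.0001,0.0006,-0.0003,0,0,0],
    [-0.0001,0.0006,-0.0003,0,0,0]
  ]
}}

```text
t: 10.35
tool_pos: [0.5491, -0.044, 0.0269]
orientation: [-179.9, 0.0, 101.6]
force: [-4.9, -3.9, -0.6]
grip_width: 0.0274
gripper_force: 22.6
```

>>> {"op": "send_rows", "data": {
  "series": [
    [-0.0001,0.0006,0,0,0,0],
    [-0.0001,0.0006,0,0,0,0]
  ]
}}

```text
t: 10.55
tool_pos: [0.549, -0.0437, 0.0269]
orientation: [-179.9, 0.1, 101.6]
force: [-4.8, -4.5, -1.2]
grip_width: 0.0275
gripper_force: 22.6
```

>>> {"op": "send_rows", "data": {
  "series": [
    [-0.0001,0.0006,0,0,0,0],
    [-0.0001,0.0006,0,0,0,0]
  ]
}}

```text
t: 10.75
tool_pos: [0.5489, -0.0432, 0.027]
orientation: [-179.9, 0.1, 101.6]
force: [-4.6, -4.6, -0.9]
grip_width: 0.0277
gripper_force: 22.6
```

>>> {"op": "send_rows", "data": {
  "series": [
    [-0.0008,-0.0002,0,0,0,0],
    [-0.0008,-0.0002,0,0,0,0]
  ]
}}

```text
t: 10.95
tool_pos: [0.5488, -0.0428, 0.027]
orientation: [180.0, 0.0, 101.6]
force: [-3.9, -3.9, -3.0]
grip_width: 0.0275
gripper_force: 22.3
```

```bash
python3 - <<'E'
from h import *
fr,W=fence(); s=arm.sense(); im=arm.read_camera('wrist'); C=cam('wrist',s); np.savez('w5.npz',tool_pos=s['tool_pos'],orientation=s['orientation'])
cv2.imwrite('pics/w5.png',cv2.resize(im[90:190,170:330,::-1],(800,500),interpolation=cv2.INTER_CUBIC)); cv2.imwrite('pics/w5raw.png',im[:,:,::-1])
print(s['t'],fr(s['tool_pos']),s['force'],s['wrist_torque'])
E
```

```text
10.95 [ 5.7 10.4] [-3.90117588 -3.93116268 -2.95712082] [-0.97479593  0.75489147  0.14225847]
```

View pics/w5.png

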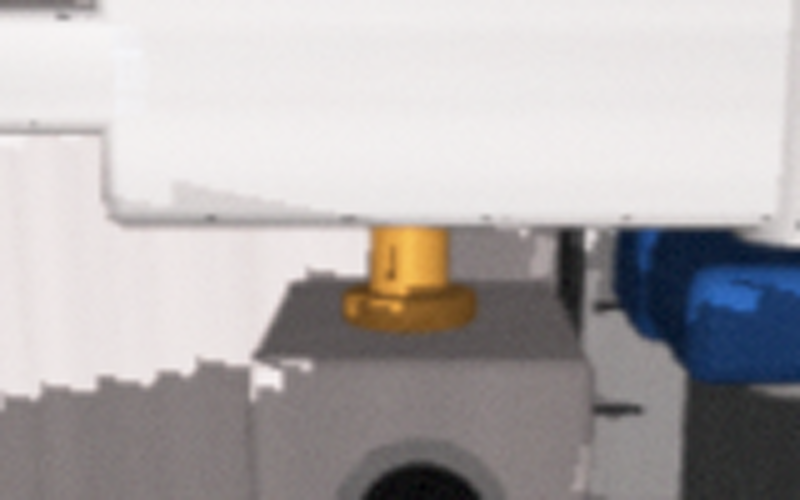

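The crop shows the brass disc's near edge at (410, 330) in front of the end face, which spans rows 282–357. I'll compute the remaining gap at the disc's top height (z = 36).

```bash
python3 - <<'E'
from h import *
fr,W=fence(); s=dict(np.load('w5.npz')); C=cam('wrist',s); g=lambda u,v,z:onz(C,170+(u+.5)/5-.5,90+(v+.5)/5-.5,z)
for n,u,v,z in[('tip',410,330,.036),('tip',410,327,.035),('endtop',410,357,.046),('endbot',410,282,.006),('h',420,500,.046),('blade',410,224,.03)]: print(n,fr(g(u,v,z)))
im=cv2.imread('pics/w5raw.png'); print([tuple(int(c) for c in im[v,252]) for v in range(148,166)])
E
```

```text
tip [ 5.2 60.9]
tip [ 5.2 61. ]
endtop [ 5.3 60.7]
endbot [ 5. 60.]
h [ 6.1 48.9]
blade [ 5.2 69.1]
[(42, 95, 139), (33, 73, 108), (39, 87, 125), (43, 95, 140), (42, 97, 140), (43, 92, 136), (37, 85, 127), (38, 82, 120), (59, 84, 106), (77, 83, 93), (84, 86, 90), (85, 84, 89), (84, 82, 87), (91, 92, 100), (109, 110, 118), (117, 115, 124), (125, 124, 132), (122, 121, 130)]
```

>>> {"op": "send_rows", "data": {
  "series": [
    [-0.0005,0.0003,0,0,0,0],
    [-0.0005,0.0003,0,0,0,0]
  ]
}}

```text
t: 11.2
tool_pos: [0.5488, -0.0428, 0.027]
orientation: [180.0, 0.1, 101.6]
force: [-2.1, -4.5, -3.6]
grip_width: 0.0275
gripper_force: 22.2
```

>>> {"op": "send_rows", "data": {
  "series": [
    [-0.0001,0.0004,0,0,0,0],
    [-0.0001,0.0004,0,0,0,0]
  ]
}}

```text
t: 11.4
tool_pos: [0.5488, -0.0428, 0.0271]
orientation: [180.0, 0.1, 101.6]
force: [-2.5, -4.6, -3.3]
grip_width: 0.0274
gripper_force: 22.3
```

>>> {"op": "send_rows", "data": {
  "series": [
    [-0.0001,0.0004,0,0,0,0],
    [-0.0001,0.0004,0,0,0,0]
  ]
}}

```text
t: 11.6
tool_pos: [0.5487, -0.0428, 0.0271]
orientation: [180.0, 0.1, 101.5]
force: [-2.0, -6.0, -3.7]
grip_width: 0.0278
gripper_force: 22.3
```

The tool has stopped while the force rises to about 5 N, so the blank bears on the screw. I relax slightly and hold.

>>> {"op": "send_rows", "data": {
  "series": [
    [0.0001,-0.0004,-0.0004,0,0,0],
    [0.0001,-0.0004,-0.0004,0,0,0],
    [0.0001,-0.0004,-0.0004,0,0,0],
    [0.0001,-0.0004,-0.0004,0,0,0],
    [0.0001,-0.0004,-0.0004,0,0,0],
    [0.0001,-0.0004,-0.0004,0,0,0],
    [0.0001,-0.0004,-0.0004,0,0,0],
    [0.0001,-0.0004,-0.0004,0,0,0],
    [0.0001,-0.0004,-0.0004,0,0,0],
    [0.0001,-0.0004,-0.0004,0,0,0]
  ]
}}

```text
t: 12.6
tool_pos: [0.5488, -0.0428, 0.0269]
orientation: [180.0, 0.1, 101.5]
force: [-2.3, -5.5, -0.5]
grip_width: 0.0273
gripper_force: 22.6
```

>>> {"op": "send_rows", "data": {
  "series": [
    [0,0,0,0,0,0],
    [0,0,0,0,0,0],
    [0,0,0,0,0,0],
    [0,0,0,0,0,0],
    [0,0,0,0,0,0]
  ]
}}

```text
t: 13.1
tool_pos: [0.5487, -0.0428, 0.0269]
orientation: [180.0, 0.1, 101.5]
force: [-2.1, -5.2, -1.4]
grip_width: 0.0275
gripper_force: 22.6
```

>>> {"op": "send_rows", "data": {
  "series": [
    [0.0002,-0.0008,0,0,0,0],
    [0.0002,-0.0008,0,0,0,0],
    [0.0002,-0.0008,0,0,0,0]
  ]
}}

```text
t: 13.4
tool_pos: [0.5488, -0.0428, 0.0269]
orientation: [180.0, 0.0, 101.6]
force: [-4.0, -4.2, -1.5]
grip_width: 0.0276
gripper_force: 22.6
```

>>> {"op": "send_rows", "data": {
  "series": [
    [0,0,0,0,0,0],
    [0,0,0,0,0,0],
    [0,0,0,0,0,0],
    [0,0,0,0,0,0],
    [0,0,0,0,0,0]
  ],
  "claw": -0.6
}}

```text
t: 13.9
tool_pos: [0.5488, -0.042, 0.0268]
orientation: [179.9, -0.0, 101.6]
force: [0.5, -0.4, -0.8]
grip_width: 0.0683
gripper_force: 0.0
```

```bash
python3 - <<'E'
from h import *
fr,W=fence(); s=arm.sense(); im=arm.read_camera('wrist'); cv2.imwrite('pics/w6raw.png',im[:,:,::-1]); np.savez('w6.npz',tool_pos=s['tool_pos'],orientation=s['orientation'])
cv2.imwrite('pics/w6.png',cv2.resize(im[90:380,120:400,::-1],(579,600),interpolation=cv2.INTER_CUBIC))
print(s['t'],fr(s['tool_pos']),s['force'],s['grip_width'],s['joint_pos'])
E
```

```text
13.9 [ 5.9 11.2] [ 0.46705068 -0.40569151 -0.78014885] 0.06827379247890221 [ 19.79624116  33.06106183 -25.82194673 113.38120509  22.46541002
  38.36575967  -8.62049605]
```

View pics/w6.png

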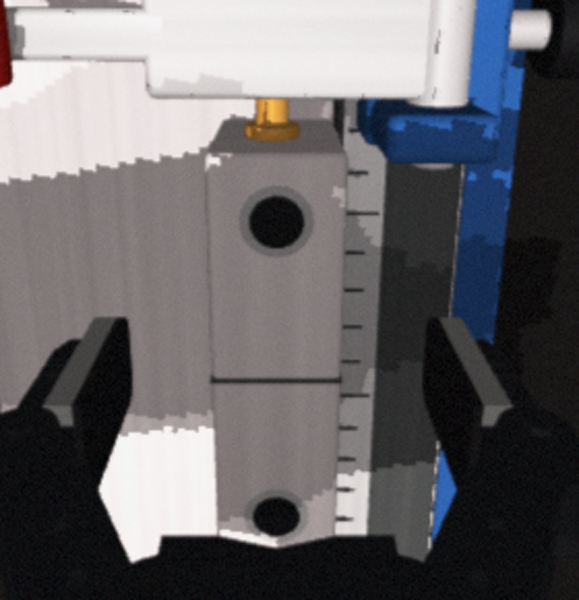

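Released cleanly: the blank's middle line is at row 380, its right side runs along the fence, and the brass tip is at its end. Next I rise and turn 90° above the knob, to pinch it by its flat ends.

>>> {"op": "send_rows", "data": {
  "series": [
    [0,0,0.03,0,0,0],
    [0,0,0.08,0,0,0],
    [0,0,0.13,0,0,0],
    [-0.0636,0.06,0.16,0,0,-0.1],
    [-0.0636,0.06,0.16,0,0,-0.2],
    [-0.0636,0.06,0.16,0,0,-0.3],
    [-0.0636,0.06,0.16,0,0,-0.4],
    [-0.0636,0.06,0.16,0,0,-0.5],
    [-0.0636,0.06,0.16,0,0,-0.6],
    [-0.0636,0.06,0.16,0,0,-0.7],
    [-0.0636,0.06,0.16,0,0,-0.8],
    [-0.0636,0.06,0.16,0,0,-0.9],
    [-0.0636,0.06,0.16,0,0,-1],
    [-0.0636,0.06,0.16,0,0,-1],
    [-0.0636,0.06,0.16,0,0,-1]
  ],
  "claw": -0.3
}}

```text
t: 15.45
tool_pos: [0.4847, 0.0178, 0.1867]
orientation: [180.0, -0.0, 11.6]
force: [-0.5, 0.1, 0.1]
grip_width: 0.0554
gripper_force: 0.0
```

```bash
python3 - <<'E'
from h import *
fr,W=fence(); s=arm.sense(); im=arm.read_camera('wrist'); C=cam('wrist',s)
cv2.imwrite('pics/w7.png',im[:,:,::-1])
print(s['t'],s['tool_pos'],s['orientation'],fr(s['tool_pos']),s['grip_width'],s['joint_pos'])
h=cv2.cvtColor(im,cv2.COLOR_RGB2HSV); m=(((h[...,0]<6)|(h[...,0]>174))&(h[...,1]>170)&(h[...,2]>70)).astype(np.uint8)
n,l,st,ce=cv2.connectedComponentsWithStats(m)
for i in range(1,n):
    if st[i,4]>60:
        x,y,w,hh,a=st[i]; print(st[i],ce[i],fr(onz(C,*ce[i],.065)),fr(onz(C,x,y+hh/2,.065)),fr(onz(C,x+w-1,y+hh/2,.065)))
E
```

```text
15.45 [0.48467707 0.01779941 0.18666256] [ 1.79993047e+02 -1.35687637e-02  1.16213952e+01] [-44.9  82.7] 0.05537110089483039 [  9.32049832  13.13426369 -18.96049484 115.08642325   5.34246143
  52.57569642 -90.80836058]
[244 176  18  17 275] [252.81090909 184.33818182] [-44.1  82.6] [-44.3  90.2] [-44.3  75.5]
```

Camera puts the knob centre at fence (−44, 82.8) and the TCP is at (−44.9, 82.7). Aligned, so I descend and pinch.

>>> {"op": "send_rows", "data": {
  "series": [
    [0,0,-0.04,0,0,0],
    [0,0,-0.08,0,0,0],
    [0,0,-0.11,0,0,0],
    [0,0,-0.13,0,0,0],
    [0,0,-0.141,0,0,0],
    [0,0,-0.141,0,0,0],
    [0,0,-0.141,0,0,0]
  ]
}}

```text
t: 16.2
tool_pos: [0.4854, 0.0178, 0.0463]
orientation: [180.0, -0.1, 11.6]
force: [-0.2, 0.4, 0.5]
grip_width: 0.0555
gripper_force: 0.0
```

>>> {"op": "send_rows", "data": {
  "series": [
    [0,0,0,0,0,0],
    [0,0,0,0,0,0],
    [0,0,0,0,0,0],
    [0,0,0,0,0,0],
    [0,0,0,0,0,0],
    [0,0,0,0,0,0]
  ],
  "claw": 1,
  "grip_force": 20
}}

```text
t: 16.8
tool_pos: [0.4851, 0.0183, 0.0464]
orientation: [-180.0, -0.1, 11.6]
force: [-1.5, 2.5, 6.5]
grip_width: 0.0155
gripper_force: 25.6
```

```bash
python3 - <<'E'
from h import *
fr,W=fence(); s=arm.sense(); print(s['t'],s['tool_pos'],fr(s['tool_pos']),s['force'],s['grip_width'])
f=np.load('f.npz'); ex=f['ex']
r=81; e0=np.radians(8.5)
for e in np.radians(list(range(18,108,9))+[111,114]):
    dx=-r*(np.cos(e)-np.cos(e0))/1e3; dz=r*(np.sin(e)-np.sin(e0))/1e3
    print(round(float(np.degrees(e))),np.round([*(ex*dx),dz],3).tolist())
E
```

```text
16.8 [0.48512946 0.01831894 0.04640929] [-44.3  83.1] [-1.50507089  2.48439889  6.46547037] 0.015493967325646426
18 [0.003, 0.001, 0.013]
27 [0.008, 0.002, 0.025]
36 [0.014, 0.003, 0.036]
45 [0.022, 0.005, 0.045]
54 [0.032, 0.007, 0.054]
63 [0.042, 0.009, 0.06]
72 [0.054, 0.011, 0.065]
81 [0.066, 0.014, 0.068]
90 [0.078, 0.016, 0.069]
99 [0.091, 0.019, 0.068]
111 [0.107, 0.022, 0.064]
114 [0.111, 0.023, 0.062]
```

Pinched at 15.5 mm with only 2.7 N sideways. Now I swing the leaf up along the arc about the pin.

>>> {"op": "send_rows", "data": {
  "series": [
    [0,0.0005,0.001,0,0,0],
    [0.001,0.001,0.006,0,0,0],
    [0.003,0.001,0.013,0,0,0],
    [0.008,0.002,0.025,0,0,0],
    [0.014,0.0033,0.036,0,0,0],
    [0.022,0.005,0.045,0,0,0],
    [0.032,0.007,0.054,0,0,0],
    [0.042,0.009,0.06,0,0,0],
    [0.054,0.0115,0.065,0,0,0],
    [0.066,0.014,0.068,0,0,0],
    [0.078,0.0165,0.069,0,0,0],
    [0.091,0.019,0.068,0,0,0],
    [0.1,0.021,0.066,0,0,0],
    [0.109,0.023,0.063,0,0,0],
    [0.109,0.023,0.063,0,0,0],
    [0.109,0.023,0.063,0,0,0]
  ]
}}

```text
t: 18.4
tool_pos: [0.5954, 0.0409, 0.1091]
orientation: [180.0, -0.2, 11.6]
force: [1.0, 2.7, 4.9]
grip_width: 0.0152
gripper_force: 23.7
```

```bash
python3 - <<'E'
from h import *
fr,W=fence(); s=arm.sense(); print(s['t'],s['tool_pos'],fr(s['tool_pos']),s['force'],s['grip_width'])
E
```

```text
18.4 [0.59539553 0.0409346  0.10908852] [68.2 83.1] [0.97342814 2.66607843 4.89587301] 0.015237846942256501
```

>>> {"op": "send_rows", "data": {
  "series": [
    [0,0,0,0,0,0],
    [0,0,0,0,0,0],
    [0,0,0,0,0,0],
    [0,0,0,0,0,0]
  ],
  "claw": -0.3
}}

```text
t: 18.8
tool_pos: [0.5933, 0.0401, 0.1083]
orientation: [180.0, 0.0, 11.6]
force: [0.2, 0.9, -0.0]
grip_width: 0.0556
gripper_force: 0.0
```

>>> {"op": "send_rows", "data": {
  "series": [
    [0,0,0.02,0,0,0],
    [0,0,0.05,0,0,0],
    [0,0,0.09,0,0,0],
    [0,0,0.13,0,0,0],
    [-0.04,-0.1,0.16,0,0,0.1],
    [-0.05,-0.14,0.16,0,0,0.2],
    [-0.05,-0.14,0.16,0,0,0.3],
    [-0.05,-0.14,0.16,0,0,0.4],
    [-0.05,-0.14,0.16,0,0,0.5],
    [-0.05,-0.14,0.16,0,0,0.6],
    [-0.05,-0.14,0.16,0,0,0.7],
    [-0.05,-0.14,0.16,0,0,0.8],
    [-0.05,-0.14,0.16,0,0,0.9],
    [-0.05,-0.14,0.16,0,0,1],
    [-0.05,-0.14,0.16,0,0,1],
    [-0.05,-0.14,0.16,0,0,1]
  ]
}}

```text
t: 20.4
tool_pos: [0.5434, -0.0996, 0.2684]
orientation: [-180.0, -0.0, 101.6]
force: [-1.1, 0.3, 0.3]
grip_width: 0.0554
gripper_force: 0.0
```

```bash
python3 - <<'E'
from h import *
fr,W=fence(); s=arm.sense(); im=arm.read_camera('wrist'); np.savez('w8.npz',tool_pos=s['tool_pos'],orientation=s['orientation'])
cv2.imwrite('pics/w8.png',cv2.resize(im[:,:,::-1],(780,585),interpolation=cv2.INTER_CUBIC))
print(s['t'],s['tool_pos'],fr(s['tool_pos']),s['force'],s['orientation'])
E
```

```text
20.4 [ 0.54341481 -0.09963571  0.26840422] [-11.  -44.1] [-1.09432262  0.33824559  0.31572632] [-1.79976169e+02 -6.67637663e-03  1.01563241e+02]
```

View pics/w8.png

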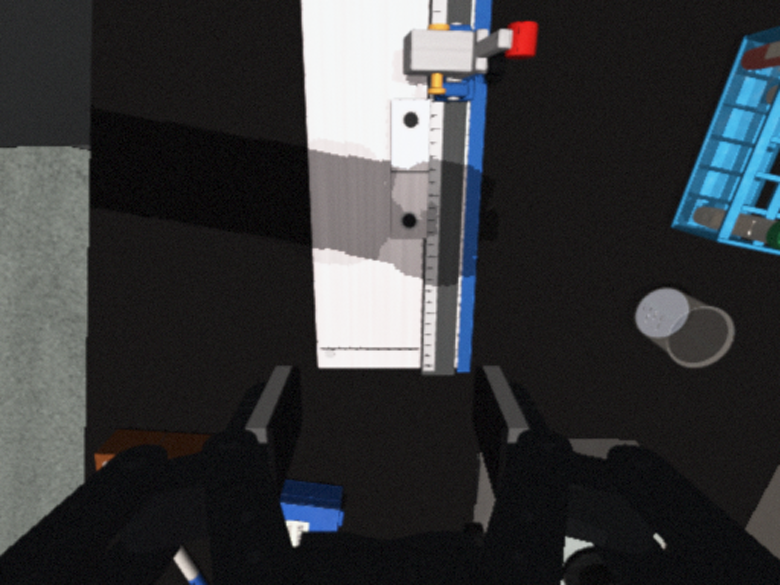

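The leaf is up, with the knob at (523, 39) behind the carriage. The blank lies along the fence (391–430, 98–238), holes at (411, 120) and (409, 220), middle line at row 171. Checking its position and flushness in numbers.

```bash
python3 - <<'E'
from h import *
fr,W=fence(); kk=k
def G(f): C=cam('wrist',dict(np.load(f))); return C
C=G('w8.npz'); g=lambda u,v,z:fr(onz(C,(u+.5)/k-.5,(v+.5)/k-.5,z))
for n,u,v,z in[('mid',391,171,.046),('midR',429,171,.046),('h1',411,120,.046),('h2',409,220,.046),('end',410,99,.046),('ear',440,98,.055),('fence',427,300,.02),('plate',318.5,367,.006),('knob',523,39,.124)]: print(n,g(u,v,z))
C=G('w6.npz'); sc=579/280; g=lambda u,v,z:fr(onz(C,120+(u+.5)/sc-.5,90+(v+.5)/sc-.5,z))
for n,u,v in[('6 h1',277,222),('6 h2',275,516),('6 mid',276,380),('6 end',277,153)]: print(n,g(u,v,.046))
print('6 L',g(207,200,.046),g(217,480,.046),'R',g(344,200,.046),g(336,480,.046))
E
```

```text
mid [-7.9 10.2]
midR [20.  10.3]
h1 [ 6.2 45.5]
h2 [  5.8 -25.7]
end [ 5.3 59.4]
ear [25.5 59.4]
fence [ 23.3 -98.2]
plate [ -74.1 -168.3]
knob [61.8 83.4]
6 h1 [ 6.2 46.6]
6 h2 [  5.9 -24.8]
6 mid [ 6.1 10.9]
6 end [ 6.2 60.5]
6 L [-7.4 51.1] [ -7.2 -14.9] R [19.3 51.1] [ 19.6 -14.8]
```

```bash
python3 -c "
from rig import arm
print(arm.finish_job())"
```

```text
the job is handed in; nothing more can be done
None
```

The job is handed in, at about 20 s of the 67 s allowed: the blank was gauged against the screw at about 5 N and left flush with the fence, the stop is flipped back up past upright (about 1.8 rad), the carriage shows no measurable shift, and I did not touch the slide box or the dropper bottle.

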